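Close the coolant strainer with its hinged clamp ring

TASK

Close the cleaned coolant strainer: seat the loose round cover squarely on its leaning neck, pilot in the bore, swing the hinged clamp ring fully shut around the two flanges, and lock it by swinging the latch hook all the way over the catch pin. Do not disturb the micrometer, the caliper or the marker beside the work.

Things in the scene. Friction and masses are not known exactly. Their poses are not given: they have to be found in the camera images.
- neck_face (a point): Centre of the joint face at the open upper end of the strainer's neck, a tube leaning 30 degrees from vertical toward the robot's right and front. z: out along the neck's axis; x: up the slope, to the hinge side; y: left, along the horizontal pipe. Flange 64 mm across, bore 48 mm wide and 15 mm deep. The strainer is fixed.
- cover_knob (a point): Centre of the black knob (26 mm across, 24 mm tall) of the loose round steel cover, 0.3 kg; z: its axis, outward. Below it: flange top 25 mm, flange underside 32 mm (64 mm across), pilot 44 mm across tapering to 32 mm at its foot, 42 mm below. It stands on its pilot on the bench. Seated, this point is 32 mm out along the neck's z from neck_face.
- cover_face (a point): Centre of the underside of the cover's flange, 32 mm below cover_knob on the same axis. It meets neck_face when the cover is seated.
- hinge_right (a point): On the hinge axis of the right half of the clamp ring, level with jaw_grip; axis along the neck's z. It lies at (46, -9, 42) mm in the neck_face frame.
- jaw_grip (a point): Centre of the grip post of the ring's right half: black round knob 16 mm across, 28 mm long along the neck's z, on a 10 mm stem rising from an arm 34 mm below this point. 90 mm from the hinge axis; ring shut: at (-26, -62, 42) mm in the neck_face frame. The ring's top is 29 mm below this point.
- jaw_right (a joint): Opening angle of the ring's right half, rad: 0 shut at its stop, about 0.9 at the start, 1.15 at most. Opens counter-clockwise seen from above the neck (about its +z). Teeth at the hinge move the left half by the same angle the other way. Friction holds the ring where it is left; 2 to 3 N at the grip post moves it. Open, it clears the cover's way; an unseated cover blocks it.
- latch_pivot (a point): On the pivot axis of the latch lever, at the free end of the ring's left half, level with latch_grip; axis along the neck's z. Ring shut: at (-52, 11, 42) mm in the neck_face frame.
- latch_grip (a point): Centre of the grip post at the end of the latch lever: black round knob 16 mm across, 28 mm long along the neck's z, on a 10 mm stem; the flat lever lies 21 to 27 mm below this point. 56 mm from the pivot; ring and latch shut: at (-92, -29, 42) mm in the neck_face frame.
- latch (a joint): Latch lever angle, rad: 0 latched at its stop, 1.3 to 1.6 at the start, 1.75 at most; it latches counter-clockwise seen from above the neck. With the ring shut its hook passes round the catch pin (8 mm, on the right half, at (-52, -11) mm in the neck_face frame) and locks; latched too early it blocks the pin. Friction holds it; about 1 N at the post moves it.
- micrometer: Micrometer lying on the bench to the left, 49 x 131 x 19 mm, length along its y; to be left alone.
- caliper: Digital caliper lying on the bench to the right, behind the cover, 72 x 235 x 15 mm, length along its y; to be left alone.
- marker: Black-capped marker pen lying on the bench in front of the strainer, to the right, 14 x 136 x 15 mm, length along its y; to be left alone.
Mind the look-alikes: they are no part of the job. Leave any orange or purple look-alike of the part that bears cover_knob alone.

How it is judged (in metres and radians):
On the way:
1. the cover sits on the neck with its pilot in the bore (distance between cover_face and neck_face below 0.005 m and angle between the z axis of cover_face and the z axis of neck_face, either way round below 0.06 rad), for 0.2 s.
At the end, for the whole second after the job is handed in: The cover's flange underside is within 5 mm of the neck's face and within 0.06 rad of square to it, the clamp ring is within 0.03 rad of shut, the latch within 0.2 rad of its stop, and the cover is at rest. Micrometer, caliper and marker have not been shifted by more than 3 cm (all of step 1 and value of joint jaw_right below 0.03 rad and value of joint latch below 0.2 rad and linear speed of cover below 0.02 m/s); the robot touches nothing.
It fails at once if the micrometer, the caliper or the marker is shifted by more than 3 cm (distance of any of micrometer, caliper, marker from where it was at the start of the episode above 0.03 m).
It also fails if it takes over 62 s, if anything falls off the work surface, if the arm or the gripper's body presses on something with over 40 N, if the wrist force passes 120 N, or if a joint passes its speed limit or range.

ROBOT

A 6-joint arm with a two-finger parallel gripper is mounted at the origin on a cart in front of the work surface, level with it; the furniture and walls round the work are solid. World frame = base frame: x ahead of the robot, y to its left, z up, the work surface at z = 0. Lengths are in mm, angles in rad, forces in N, time in s.
With the tool pointing down it reaches from about 350 to 775 mm from the base axis. Payload 7.3 kg.
Tool frame: the origin (TCP) lies between the finger pads; the fingertips stand 22 mm ahead of it and the grasp point (between the pads) lies 3 mm ahead of it; z points along the fingers, x is the direction in which the jaws open and shut, and the axes are right-handed (so a half turn about z gives the same grasp; the last joint's range is limited). The gripper opens to 92 mm and grips with 3 to 60 N. Pads are 19 mm wide; open, the fingers measure 130 mm over their backs; the gripper's body (75 mm by 190 mm) begins 47 mm behind the grasp point.
Start: joints at [-1.378, 0.342, 1.524, -0, 1.275, -0.146], TCP at [174.509, -495.166, 248.741] pointing down, gripper open.
Joint ranges: [-2.53, 2.53], [-0.77, 2.02], [0.04, 2.7], [-1, 4.14], [0.28, 2.66], [-3.11, 3.11]. Speed limits (rad/s): [2.57, 2.57, 3.14, 3.14, 3.14, 3.14].

INTERFACE

Orientations are given as [roll, pitch, yaw] about the fixed x, y, z axes, in that order (R = Rz(yaw) Ry(pitch) Rx(roll)).
In Python, from plant import * gives the robot as it stands. The module is installed in compiled form; this text tells all that it offers.
- The arm moves only by the shell command python3 -m handwheel 'ROWS' [OPENING]. ROWS is a JSON object of lists of equal length, an entry for each row: "translation": the shift along the world's x, y, z in units of 15 cm (1.0 is 15 cm), a list of three; "twist": the turn about the world's z in units of 90 degrees (1.0 is 90 degrees). In form: {"translation": [[tx, ty, tz], ...], "twist": [twist, ...]}. A call has exactly 8 rows; each row shifts and turns the pose as measured when the row begins; what a row does not reach is not made up. A row lasts 1/8 s, in which the tool goes at most 62.5 mm and 10.7 degrees, less where a joint would pass 70% of its speed; a pose out of reach is approached as far as the arm can. A call with a number of a shift or a turn outside -1 to 1 is refused whole. A call with a gripper value outside its range is refused whole. OPENING is the closure in counts, from 0 (fully open) to 255 (shut), set as the call begins (- or left out, the last holds). The fingers move at their own pace and stop on an object; the grip force is fixed at half the most. Time passes only in rows, so rows that do not move let the fingers close, or fill a call up. It gives the time, the measured TCP pose, the force and the opening at its end, in the units of the state.
- get_obs(): the state, without advancing time (a new reading comes with each control period).
- capture(name): name is "scene" or "top" or "wrist"; returns a dict with "img" (420x560x3 uint8, red, green, blue), "vertical_fov" (degrees; the focal length in pixels is half the picture's height over the tangent of half this angle, whatever the lens; pixels are square), "cx", "cy" (the principal point, pixels), "world_from_camera" (4x4, takes a point from camera to world coordinates). Camera axes: x right, y up, looking along -z (the intrinsics and any distortion apply to the point x, -y, -z); pixel columns grow to the right and rows downward; lengths in mm; the calibration is good to about 2 mm. A picture is of the moment at which its call begins. There is no depth.
- close_job(): hands the job in, once; it reports no verdict.
Trained networks look in the newest picture that a camera, given by its name, has taken for a name from the list of things; names that differ only in an ending like _2 or _b are one class to them, and where a whole thing is asked for, a point or a joint stands for the part that bears it (a point fixed in the world has none). Each returns a list of dicts, best first, with "score" (0 to 1); they miss things now and then, are a little off and sometimes report something else, mostly with a low value. They report only what shows in the picture. A call takes as long as a camera call. They do not tell look-alikes from the thing itself.
- search_frame(camera, label): "position" ([x, y, z] in mm, in the coordinates of the camera as it stood for that picture, good to about 4 mm: the middle of the surface that is visible of it).
- spot_point(camera, label): "position" ([x, y, z] in mm, in the coordinates of the camera as it stood for that picture, good to about 4 mm: a listed point, or the origin of a listed thing).
The state is a dict: "time": time; "joint_positions": joint angles; "dq": joint speeds; "tau": joint torques, N m; "tool_pos": TCP position; "tcp_rot": TCP orientation; "contact_force": force on the tool from outside, world axes, zero at the start; "moment": the same for the moment, N m; "grip_width": finger opening in mm.
Only numpy, scipy, OpenCV 4.12 (cv2) and the standard library are available. Lean on these libraries where they do the work, as an engineer would, in place of code of your own. Each camera call takes 0.05 s, during which the arm holds its last target.

## Working session

There is one attempt and no reset: what is moved stays moved. The work goes in short steps, Python scripts to look and compute and a shell command to move; the robot and the scene stay as the last step left them, time stands still between calls to the robot, and variables do not carry over. Pictures are saved under pics/ and viewed, and the job is handed in when it is done.

```bash
mkdir -p pics; ls
cat > h.py <<'E'
from plant import *
import numpy as np, cv2
def snap(cam,fn=None):
    c=capture(cam)
    if fn: cv2.imwrite('pics/'+fn,cv2.cvtColor(c['img'],cv2.COLOR_RGB2BGR))
    return c
def tow(c,p):
    M=np.array(c['world_from_camera']); return M[:3,:3]@np.array(p)+M[:3,3]
def proj(c,P):
    M=np.linalg.inv(np.array(c['world_from_camera'])); q=M[:3,:3]@np.array(P)+M[:3,3]
    f=c['img'].shape[0]/2/np.tan(np.radians(c['vertical_fov']/2))
    return np.array([c['cx']+f*q[0]/-q[2], c['cy']-f*q[1]/-q[2]])
def ray(c,u,v):
    f=c['img'].shape[0]/2/np.tan(np.radians(c['vertical_fov']/2))
    M=np.array(c['world_from_camera']); d=M[:3,:3]@np.array([(u-c['cx'])/f,-(v-c['cy'])/f,-1]); return M[:3,3],d/np.linalg.norm(d)
E
python3 - <<'E'
from h import *
np.set_printoptions(precision=1,suppress=True)
for cam in ['scene','top','wrist']:
    c=snap(cam,cam+'0.png'); print(cam,{k:(v if k!='img' else 0) for k,v in c.items()})
    for l in ['neck_face','cover_knob','cover_face','hinge_right','jaw_grip','latch_pivot','latch_grip','micrometer','caliper','marker']:
        print(l,[(round(r['score'],2),tow(c,r['position'])) for r in spot_point(cam,l)])
print(get_obs())
E
```

```text
pics
scene {'img': 0, 'vertical_fov': 46.62378642504848, 'cx': 281.7456282878632, 'cy': 216.73046220365615, 'world_from_camera': array([[   0.8,    0.4,   -0.4, -130.7],
       [  -0.6,    0.6,   -0.5, -958.2],
       [   0. ,    0.7,    0.8, 1439.8],
       [   0. ,    0. ,    0. ,    1. ]])}
neck_face [(0.85, array([582.5, 105.6, 134.4]))]
cover_knob [(0.87, array([ 443.2, -452.5,   42.4])), (0.7, array([ 543.3, -325.3,   45.4])), (0.69, array([ 500.5, -209.2,   46. ])), (0.48, array([ 441.8, -328. ,   43.5]))]
cover_face [(0.87, array([ 444.9, -455. ,   12.2])), (0.75, array([ 501.3, -207.3,    7.2])), (0.57, array([ 538.4, -326. ,   12.1])), (0.49, array([ 441.5, -326.1,   12.2]))]
hinge_right [(0.59, array([586.9, 135.4, 196.4]))]
jaw_grip [(0.48, array([673.2, 160.7, 193.2]))]
latch_pivot [(0.59, array([518.6,  45. , 166.5]))]
latch_grip [(0.51, array([469.7,  20.5, 168.5]))]
micrometer [(0.58, array([450. , 369.2,   2.6]))]
caliper [(0.83, array([ 652.4, -300.8,    2.3]))]
marker []
top {'img': 0, 'vertical_fov': 55.61410144333445, 'cx': 271.52381129040606, 'cy': 211.253403364
[... 1068 characters left out ...]
6954676, 'world_from_camera': array([[   0.3,    0.9,    0.3,  247.6],
       [  -0.9,    0.3,    0.1, -469.9],
       [   0. ,   -0.3,    1. ,  386. ],
       [   0. ,    0. ,    0. ,    1. ]])}
neck_face []
cover_knob []
cover_face []
hinge_right []
jaw_grip []
latch_pivot []
latch_grip []
micrometer []
caliper []
marker []
{'time': 1.65, 'joint_positions': array([-1.4,  0.3,  1.5,  0. ,  1.3, -0.1]), 'dq': array([-0.,  0., -0., -0.,  0.,  0.]), 'tau': array([  0. , -43.1, -24.4,   0.1,   0. ,  -0. ]), 'tool_pos': array([ 174.5, -495.2,  248.7]), 'tcp_rot': array([-3.1, -0. , -1.2]), 'contact_force': array([1.2, 0.1, 0.5]), 'moment': array([-0.,  0., -0.]), 'grip_width': 91.79081461620412}
```

View pics/scene0.png

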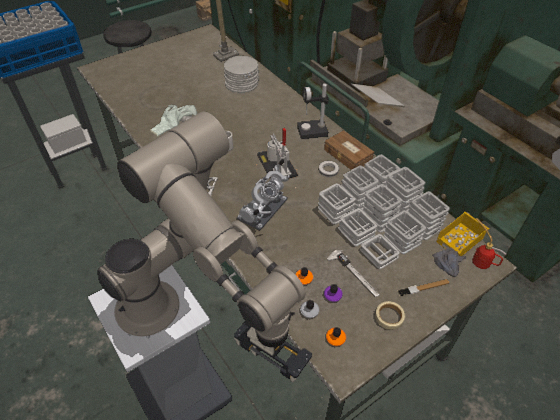

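View pics/top0.png

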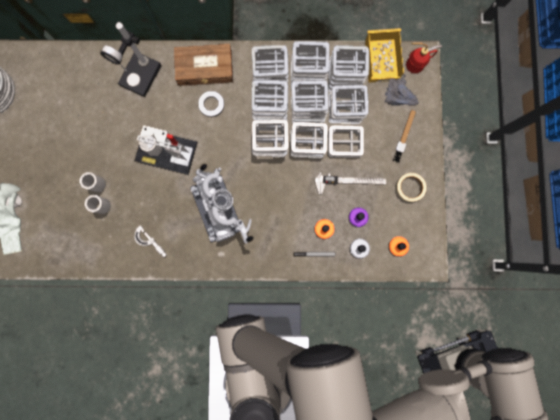

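```bash
python3 -m handwheel '{"translation":[[0.22,0.14,-0.03],[0.22,0.14,-0.03],[0.22,0.14,-0.03],[0.22,0.14,-0.03],[0.22,0.14,-0.03],[0.22,0.14,-0.03],[0.22,0.14,-0.03],[0.2,0.14,-0.03]],"twist":[0.118,0.118,0.118,0.118,0.118,0.118,0.118,0.118]}' 100
python3 - <<'E'
from h import *
np.set_printoptions(precision=1,suppress=True)
c=snap('wrist','w1.png')
for l in ['cover_knob','cover_face']:
    print(l,[(round(r['score'],2),tow(c,r['position'])) for r in spot_point('wrist',l)])
o=get_obs();print(o['tool_pos'],np.degrees(o['tcp_rot']),o['grip_width'],o['contact_force'])
E
```

```text
time: 2.65
tool_pos: [441.2, -323.6, 212.3]
tcp_rot: [3.14, -0.003, 0.271]
contact_force: [-0.7, -0.1, -0.4]
grip_width: 56.1
cover_knob [(0.9, array([ 435. , -324.4,   43.7])), (0.76, array([ 499.4, -214. ,   43.4])), (0.75, array([ 442.7, -457.9,   42.4])), (0.64, array([ 540.6, -328. ,   45.3]))]
cover_face [(0.98, array([ 435.9, -326.6,   11.7])), (0.96, array([ 544.3, -322.8,   12. ])), (0.8, array([ 443.8, -458.1,   12.4])), (0.63, array([ 501.2, -211.5,   15.1]))]
[ 441.  -323.3  212. ] [179.9  -0.1  15.3] 55.80321434186949 [-0.1 -0.5  0.1]
```

View pics/w1.png

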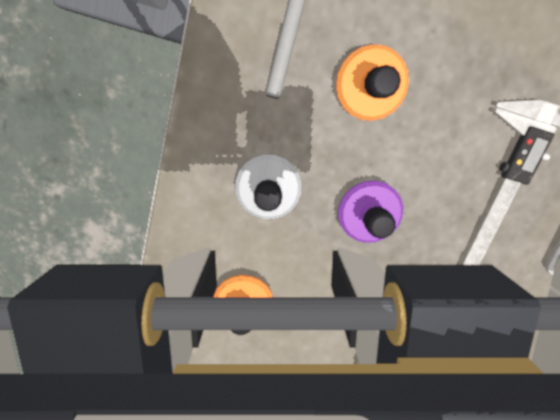

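Run:
```python
from h import *
np.set_printoptions(precision=1,suppress=True)
c=snap('wrist'); im=c['img'][160:225,230:310]
cv2.imwrite('pics/w1c.png',cv2.cvtColor(cv2.resize(im,None,fx=8,fy=8),cv2.COLOR_RGB2BGR))
for P in [(436,-325.5,54),(438,-326,54),(436,-325.5,42)]: print(proj(c,P))
c=snap('scene'); 
for P in [(436,-325.5,54),(438,-326,54)]: print(proj(c,P))
c=snap('top','top1.png'); 
for P in [(436,-325.5,54),(438,-326,54)]: print(proj(c,P))
```

```text
[267.9 195.3]
[270.  196.4]
[268.  191.8]
[308.8 302.8]
[309.4 302.6]
[362.1 248. ]
[362.2 247.3]
```

View pics/w1c.png

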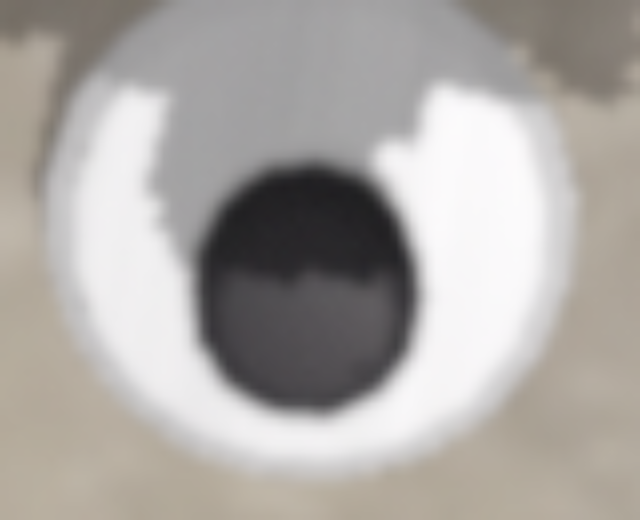

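```bash
python3 -m handwheel '{"translation":[[-0.03,-0.02,-0.16],[0,0,-0.16],[0,0,-0.16],[0,0,-0.16],[0,0,-0.16],[0,0,-0.16],[0,0,-0.12],[0,0,0]],"twist":[0.074,0,0,0,0,0,0,0]}' 100
python3 - <<'E'
from h import *
np.set_printoptions(precision=1,suppress=True)
c=snap('wrist','w2.png')
o=get_obs();print(o['tool_pos'],np.degrees(o['tcp_rot']),o['grip_width'],o['contact_force'])
E
```

```text
time: 3.95
tool_pos: [428.0, -336.6, 49.0]
tcp_rot: [3.133, -0.003, 0.358]
contact_force: [1.4, -0.1, 0.3]
grip_width: 56.1
[ 428.5 -337.1   49.9] [179.4  -0.2  20.5] 55.678554907087324 [ 0.2 -0.   0.5]
```

View pics/w2.png

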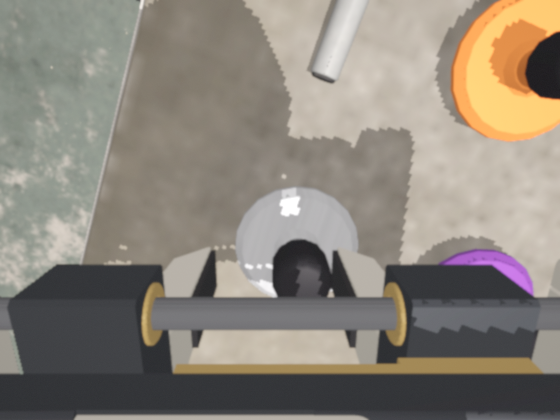

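```bash
python3 -m handwheel '{"translation":[[0.02,0.03,-0.004],[0.02,0.02,0],[0.014,0.02,0],[0,0,0],[0,0,0],[0,0,0],[0,0,0],[0,0,0]],"twist":[0.01,0,0,0,0,0,0,0]}' 100
python3 - <<'E'
from h import *
np.set_printoptions(precision=1,suppress=True)
c=snap('wrist','w3.png')
o=get_obs();print(o['tool_pos'],np.degrees(o['tcp_rot']),o['grip_width'],o['contact_force'])
E
```

```text
time: 5.0
tool_pos: [438.1, -327.3, 52.2]
tcp_rot: [3.127, -0.006, 0.374]
contact_force: [-0.1, -1.0, -0.4]
grip_width: 55.9
[ 438.1 -327.3   52.2] [179.2  -0.3  21.4] 55.6412345954994 [-0.  -0.2 -0.2]
```

View pics/w3.png

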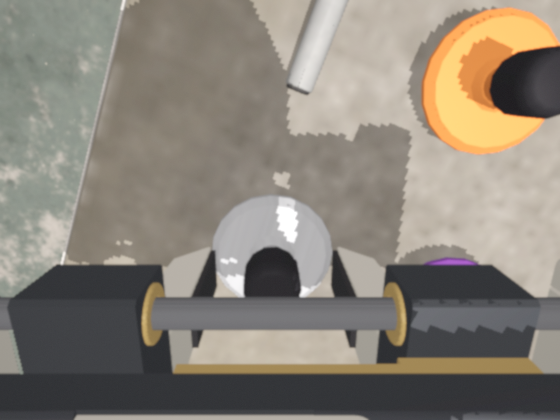

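```bash
python3 -m handwheel '{"translation":[[-0.006,0.004,-0.03],[0,0,0],[0,0,0],[0,0,0],[0,0,0],[0,0,0],[0,0,0],[0,0,0]],"twist":[0,0,0,0,0,0,0,0]}' 255
python3 - <<'E'
from h import *
np.set_printoptions(precision=1,suppress=True)
c=snap('wrist','w4.png')
o=get_obs();print(o['tool_pos'],np.degrees(o['tcp_rot']),o['grip_width'],o['contact_force'])
E
```

```text
time: 6.05
tool_pos: [436.9, -326.6, 47.2]
tcp_rot: [3.127, -0.006, 0.374]
contact_force: [-0.5, -0.3, -1.1]
grip_width: 25.3
[ 436.9 -326.5   47.2] [179.2  -0.3  21.4] 24.476051034880456 [-0.  -0.3 -0.9]
```

View pics/w4.png

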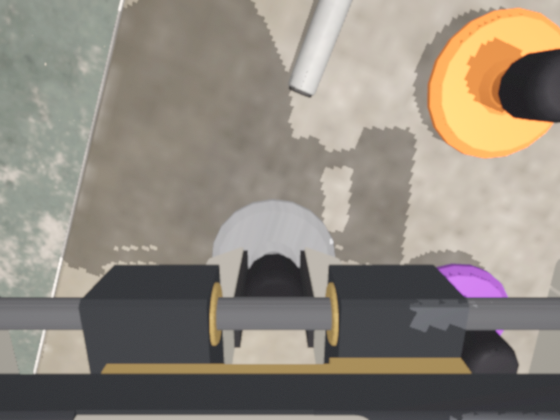

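```bash
python3 -m handwheel '{"translation":[[0,0,0.2],[0,0,0.35],[0.1,0.2,0.3],[0.12,0.3,0.3],[0.12,0.33,0.25],[0.12,0.35,0.2],[0.12,0.35,0.2],[0.12,0.35,0.1]],"twist":[0,0,0,0,0,0,0,0]}' 255
python3 - <<'E'
from h import *
np.set_printoptions(precision=1,suppress=True)
c=snap('wrist','w5.png')
for l in ['neck_face','hinge_right','jaw_grip','latch_pivot','latch_grip','cover_knob']:
    print(l,[(round(r['score'],2),tow(c,r['position'])) for r in spot_point('wrist',l)])
o=get_obs();print(o['tool_pos'],np.degrees(o['tcp_rot']),o['grip_width'],o['contact_force'],o['time'])
E
```

```text
time: 7.1
tool_pos: [536.0, -45.0, 328.9]
tcp_rot: [3.139, -0.0, 0.366]
contact_force: [1.0, -0.9, -3.5]
grip_width: 24.8
neck_face [(0.89, array([582. , 103.8, 131.9]))]
hinge_right []
jaw_grip [(0.55, array([ 651.6, -301.3,   -2.3]))]
latch_pivot [(0.68, array([514.7,  45.8, 165.7]))]
latch_grip [(0.96, array([463.2,  26.2, 164.9])), (0.29, array([533.3, -48.6, 295.8]))]
cover_knob [(0.76, array([536.2, -45.6, 324.7])), (0.63, array([ 498.8, -214.3,   41.2]))]
[535.  -47.7 326.6] [179.9   0.1  20.9] 25.379571941621094 [-0.3 -0.1 -4.4] 7.45
```

View pics/w5.png

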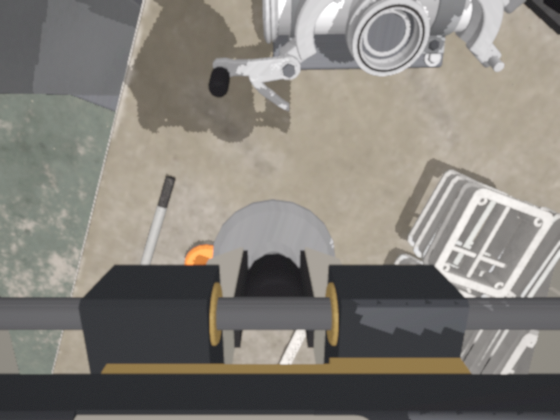

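```bash
cat >> h.py <<'E'
from scipy.optimize import least_squares
def axes(a):
    d=np.array([-np.cos(a),-np.sin(a),0]);k=np.array([0,0,1.])
    return np.c_[-.866*d+.5*k, np.array([-np.sin(a),np.cos(a),0]), .5*d+.866*k]
def rot(v,t): c,s=np.cos(t),np.sin(t); return np.array([v[0]*c-v[1]*s,v[0]*s+v[1]*c])
def pts(j,l):
    hr=np.array([46,-9.]);hl=np.array([46,9.])
    jg=hr+rot(np.array([-26,-62])-hr,j)
    lp=hl+rot(np.array([-52,11])-hl,-j)
    lg=lp+rot([-40,-40],-j-l)
    f=lambda v,z=42:np.array([v[0],v[1],z])
    return dict(neck_face=np.zeros(3),hinge_right=f(hr),jaw_grip=f(jg),latch_pivot=f(lp),latch_grip=f(lg))
E
cat > fit.py <<'E'
from h import *
np.set_printoptions(precision=3,suppress=True)
Z=[('neck_face',[582.5,105.6,134.4]),('neck_face',[584.9,111.1,134.8]),('neck_face',[582,103.8,131.9]),
('hinge_right',[586.9,135.4,196.4]),('hinge_right',[584,133.1,187.2]),('jaw_grip',[673.2,160.7,193.2]),('jaw_grip',[669,160.9,191.9]),
('latch_pivot',[518.6,45,166.5]),('latch_pivot',[514.7,45.8,165.7]),('latch_grip',[469.7,20.5,168.5]),('latch_grip',[461.4,29.4,162.2]),('latch_grip',[463.2,26.2,164.9])]
def res(p):
    R=axes(p[3]);P=pts(p[4],p[5])
    return np.concatenate([p[:3]+R@P[n]-np.array(m) for n,m in Z])
s=least_squares(res,[583,108,134,1.95,.9,1.45],x_scale=[1,1,1,.01,.01,.01],loss='soft_l1')
print(s.x,np.degrees(s.x[3]),axes(s.x[3]));print(res(s.x).reshape(-1,3))
np.save('pose.npy',s.x)
E
python3 fit.py
python3 - <<'E'
from h import *
p=np.load('pose.npy');R=axes(p[3])
for cam in ['wrist','scene','top']:
    c=snap(cam); im=cv2.cvtColor(c['img'],cv2.COLOR_RGB2BGR)
    u0,v0=proj(c,p[:3]);K=4
    big=cv2.resize(im,None,fx=K,fy=K,interpolation=cv2.INTER_CUBIC)
    for r in (24,32):
        q=[proj(c,p[:3]+R@np.array([r*np.cos(t),r*np.sin(t),0])) for t in np.linspace(0,2*np.pi,40)]
        cv2.polylines(big,[((np.array(q)+.5)*K).astype(np.int32)],True,(0,0,255) if r==24 else (0,255,0),1)
    for n,P in pts(p[4],p[5]).items():
        q=((proj(c,p[:3]+R@P)+.5)*K).astype(int); cv2.circle(big,tuple(map(int,q)),4,(255,0,255),-1)
    x0=int(max(0,u0*K-350));y0=int(max(0,v0*K-280)); cv2.imwrite(f'pics/fit_{cam}.png',big[y0:y0+560,x0:x0+700])
E
```

```text
[583.956 109.31  134.922   1.958   0.894   1.492] 112.1938757676629 [[-0.327 -0.926  0.189]
 [ 0.802 -0.378 -0.463]
 [ 0.5    0.     0.866]]
[[ 1.456  3.71   0.522]
 [-0.944 -1.79   0.122]
 [ 1.956  5.51   3.022]
 [-1.726 -5.249 -2.106]
 [ 1.174 -2.949  7.094]
 [-4.075  0.134 -0.812]
 [ 0.125 -0.066  0.488]
 [-2.39   1.038 -2.131]
 [ 1.51   0.238 -1.331]
 [-6.386  5.506 -3.303]
 [ 1.914 -3.394  2.997]
 [ 0.114 -0.194  0.297]]
```

View pics/fit_wrist.png

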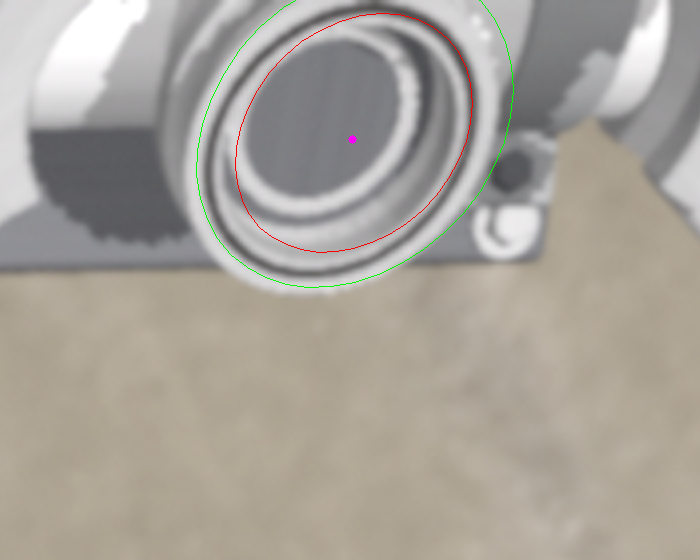

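View pics/fit_scene.png

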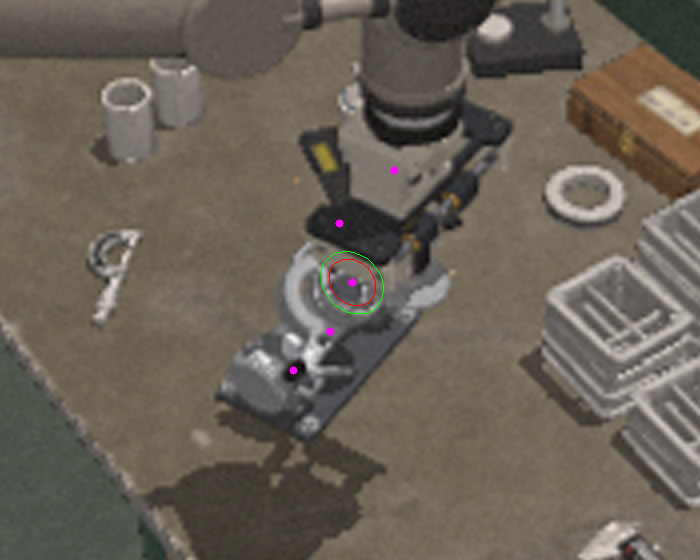

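View pics/fit_top.png

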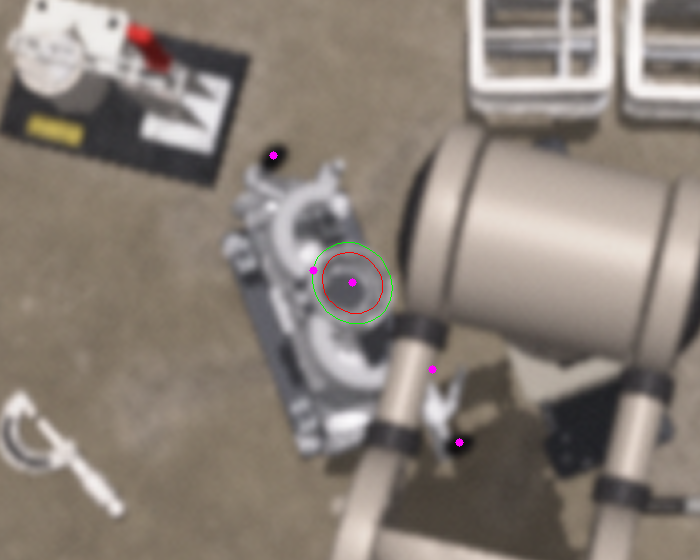

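```bash
python3 -m handwheel '{"translation":[[0.1,0.3,-0.05],[0.1,0.3,-0.1],[0.08,0.27,-0.1],[0.05,0.15,-0.15],[0,0,-0.15],[0,0,-0.12],[0,0,0],[0,0,0]],"twist":[0.014,0,0,0,0,0,0,0]}' 255
python3 - <<'E'
from h import *
np.set_printoptions(precision=1,suppress=True)
c=snap('wrist','w6.png');c=snap('top','t6.png');c=snap('scene','s6.png')
o=get_obs();print(o['tool_pos'],np.degrees(o['tcp_rot']),o['grip_width'],o['contact_force'],o['time'])
E
```

```text
time: 8.6
tool_pos: [586.5, 102.8, 222.7]
tcp_rot: [3.139, 0.003, 0.374]
contact_force: [0.6, 0.4, -3.3]
grip_width: 24.7
[586.5 103.1 222.9] [179.9   0.1  21.5] 24.97431378860124 [-0.1  0.7 -4. ] 8.75
```

View pics/w6.png

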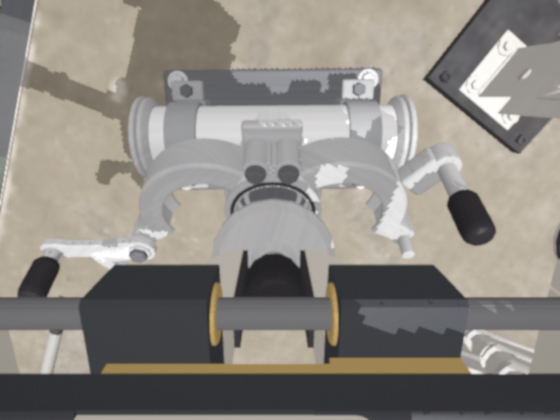

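```bash
python3 -m handwheel '{"translation":[[-0.01,0.006,-0.08],[0,0,-0.07],[0,0,-0.04],[0,0,-0.02],[0,0,0],[0,0,0],[0,0,0],[0,0,0]],"twist":[0.007,0,0,0,0,0,0,0]}' 255
python3 - <<'E'
from h import *
np.set_printoptions(precision=1,suppress=True)
c=snap('wrist','w7.png');c=snap('scene','s7.png')
o=get_obs();print(o['tool_pos'],np.degrees(o['tcp_rot']),o['grip_width'],o['contact_force'],o['moment'],o['time'])
E
```

```text
time: 9.75
tool_pos: [585.2, 104.0, 190.3]
tcp_rot: [3.139, 0.0, 0.387]
contact_force: [0.1, -0.0, -3.7]
grip_width: 24.9
[585.2 104.  190.2] [179.8   0.   22.1] 24.793790820262718 [ 0.3 -0.8 -3.5] [ 0.  -0.2 -0. ] 9.85
```

View pics/w7.png

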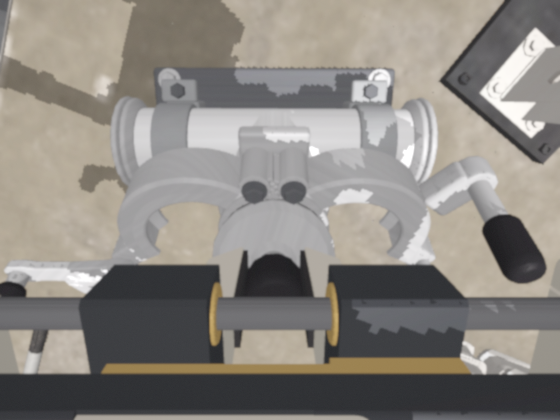

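```bash
python3 -m handwheel '{"translation":[[0.004,-0.01,-0.02],[0.003,-0.008,-0.018],[0.003,-0.009,-0.018],[0.003,-0.009,-0.018],[0.003,-0.009,-0.018],[0,0,0],[0,0,0],[0,0,0]],"twist":[0,0,0,0,0,0,0,0]}' 255
python3 - <<'E'
from h import *
np.set_printoptions(precision=1,suppress=True)
c=snap('wrist','w8.png');c=snap('scene','s8.png')
o=get_obs();print(o['tool_pos'],np.degrees(o['tcp_rot']),o['grip_width'],o['contact_force'],o['moment'],o['time'])
E
```

```text
time: 10.85
tool_pos: [587.8, 96.7, 175.3]
tcp_rot: [3.139, 0.001, 0.386]
contact_force: [0.5, -0.3, -3.4]
grip_width: 24.9
[587.8  96.7 175.3] [179.8   0.   22.1] 24.54571104437299 [-0.4  0.7 -3.8] [-0.  -0.1  0.1] 10.95
```

View pics/w8.png

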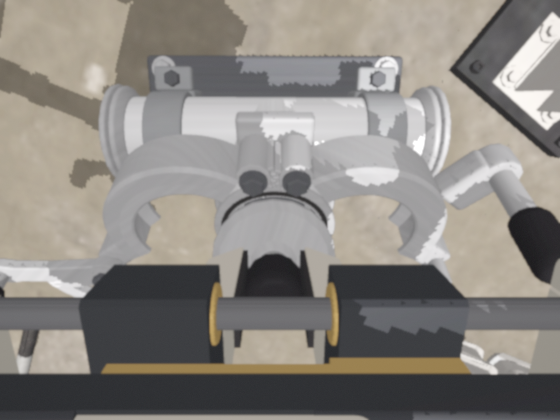

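```bash
python3 -m handwheel '{"translation":[[0,0,0.05],[-0.01,0.024,0.05],[-0.01,0.024,0],[0,0,-0.015],[0,0,-0.015],[0,0,-0.01],[0,0,-0.01],[0,0,0]],"twist":[0,0,0,0,0,0,0,0]}' 255
python3 - <<'E'
from h import *
np.set_printoptions(precision=1,suppress=True)
c=snap('wrist','w9.png')
o=get_obs();print(o['tool_pos'],np.degrees(o['tcp_rot']),o['grip_width'],o['contact_force'],o['moment'],o['time'])
E
```

```text
time: 11.95
tool_pos: [584.5, 104.5, 183.5]
tcp_rot: [3.139, 0.0, 0.387]
contact_force: [0.2, -0.2, -2.9]
grip_width: 25.3
[584.5 104.5 183.6] [179.8   0.   22.1] 24.879897026930383 [ 0.3 -0.2 -3.9] [-0.  -0.1  0. ] 12.0
```

View pics/w9.png

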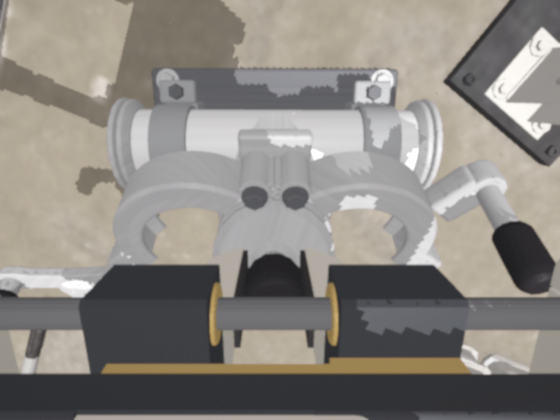

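```bash
python3 -m handwheel '{"translation":[[0,0,-0.013],[0,0,-0.013],[0.001,-0.003,-0.013],[0.001,-0.003,-0.013],[0,0,0],[0,0,0],[0,0,0],[0,0,0]],"twist":[0,0,0,0,0,0,0,0]}' 255
python3 - <<'E'
from h import *
np.set_printoptions(precision=1,suppress=True)
c=snap('wrist','w10.png')
o=get_obs();print(o['tool_pos'],np.degrees(o['tcp_rot']),o['grip_width'],o['contact_force'],o['moment'],o['time'])
E
```

```text
time: 13.0
tool_pos: [586.4, 101.6, 178.6]
tcp_rot: [3.134, -0.004, 0.386]
contact_force: [-0.8, -3.6, 2.6]
grip_width: 24.8
[586.4 101.6 178.6] [179.6  -0.2  22.1] 24.520943305096694 [-0.5 -3.3  3.6] [-0.4  0.1  0.1] 13.05
```

View pics/w10.png

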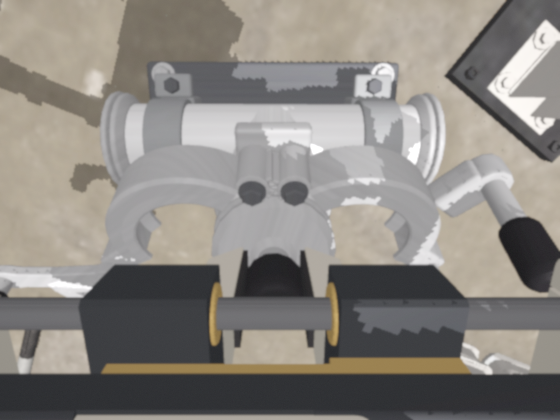

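```bash
python3 -m handwheel '{"translation":[[0.003,-0.008,-0.018],[0.003,-0.008,-0.018],[0.003,-0.008,-0.018],[0.003,-0.008,-0.018],[0,0,0],[0,0,0],[0,0,0],[0,0,0]],"twist":[0,0,0,0,0,0,0,0]}' 255
python3 - <<'E'
from h import *
np.set_printoptions(precision=1,suppress=True)
c=snap('wrist','w11.png')
o=get_obs();print(o['tool_pos'],np.degrees(o['tcp_rot']),o['grip_width'],o['contact_force'],o['moment'],o['time'])
c=snap('scene'); im=cv2.cvtColor(c['img'],cv2.COLOR_RGB2BGR)[110:250,180:360]
cv2.imwrite('pics/s11.png',cv2.resize(im,None,fx=4,fy=4,interpolation=cv2.INTER_CUBIC))
E
```

```text
time: 14.05
tool_pos: [589.1, 96.3, 166.9]
tcp_rot: [3.133, -0.006, 0.386]
contact_force: [0.9, -3.6, 2.8]
grip_width: 24.7
[589.1  96.3 167. ] [179.5  -0.3  22.1] 24.773660580839458 [-0.1 -4.4  2.6] [-0.5 -0.1  0. ] 14.1
```

View pics/w11.png

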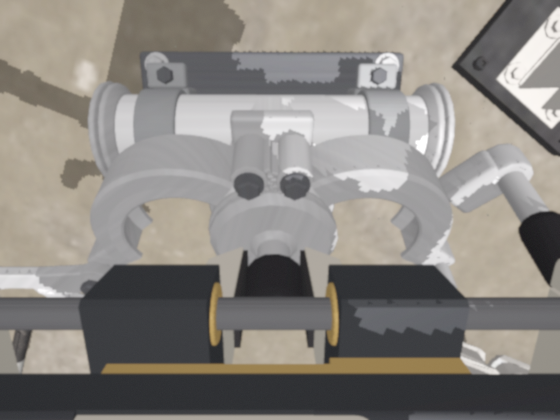

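View pics/s11.png

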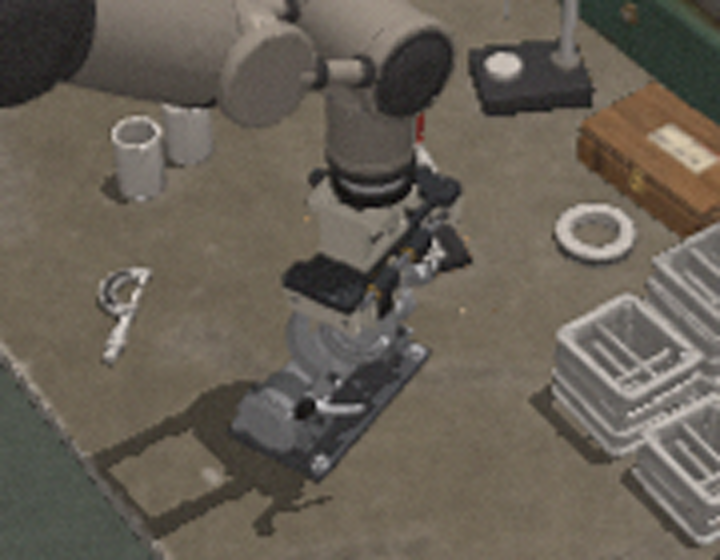

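```bash
python3 -m handwheel '{"translation":[[0.003,-0.009,-0.014],[0.003,-0.009,-0.012],[0.003,-0.007,-0.01],[0,0,-0.01],[0,0,0],[0,0,0],[0,0,0],[0,0,0]],"twist":[0,0,0,0,0,0,0,0]}' 255
python3 - <<'E'
from h import *
np.set_printoptions(precision=1,suppress=True)
c=snap('wrist','w12.png')
o=get_obs();print(o['tool_pos'],np.degrees(o['tcp_rot']),o['grip_width'],o['contact_force'],o['moment'],o['time'])
E
```

```text
time: 15.15
tool_pos: [590.5, 94.3, 163.5]
tcp_rot: [3.135, -0.009, 0.387]
contact_force: [0.6, -3.3, 4.6]
grip_width: 24.8
[590.5  94.3 163.6] [179.6  -0.6  22.2] 24.96514957212988 [ 0.1 -2.4  4.1] [-0.4 -0.   0. ] 15.2
```

View pics/w12.png

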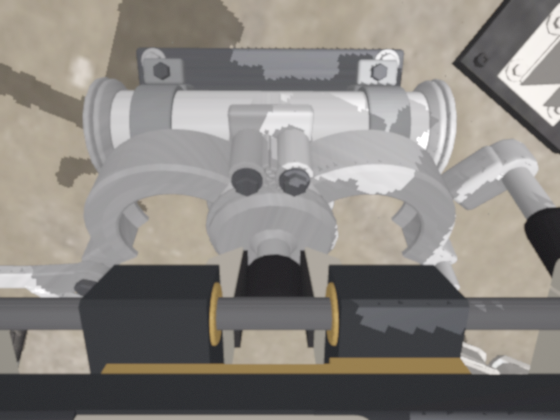

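```bash
python3 -m handwheel '{"translation":[[0.002,-0.005,-0.03],[0.002,-0.005,-0.03],[0.001,-0.003,-0.03],[0,0,-0.03],[0,0,0],[0,0,0],[0,0,0],[0,0,0]],"twist":[0,0,0,0,0,0,0,0]}' 255
python3 - <<'E'
from h import *
np.set_printoptions(precision=1,suppress=True)
c=snap('wrist','w13.png')
o=get_obs();print(o['tool_pos'],np.degrees(o['tcp_rot']),o['grip_width'],o['contact_force'],o['moment'],o['time'])
for l in ['cover_knob','cover_face','hinge_right','jaw_grip','neck_face']:
    print(l,[(round(r['score'],2),tow(c,r['position'])) for r in spot_point('wrist',l)])
E
```

```text
time: 16.2
tool_pos: [590.6, 94.2, 163.1]
tcp_rot: [3.132, -0.02, 0.389]
contact_force: [-0.6, -3.1, 6.7]
grip_width: 24.6
[590.6  94.2 163.1] [179.5  -1.1  22.3] 24.451003324862718 [ 0.3 -2.6  4.2] [-0.5  0.2  0.1] 16.25
cover_knob [(0.8, array([592.7,  91. , 159.9]))]
cover_face [(0.85, array([587.7, 104.1, 133.9]))]
hinge_right []
jaw_grip []
neck_face []
```

View pics/w13.png

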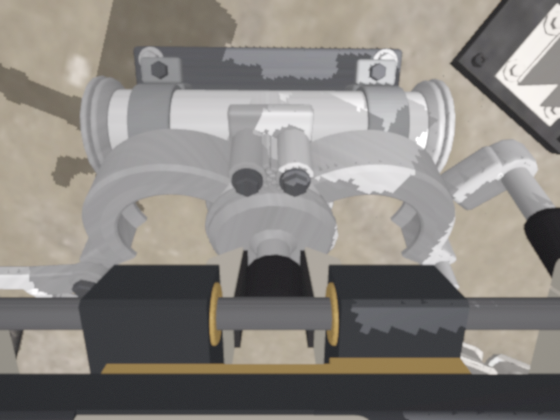

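```bash
python3 -m handwheel '{"translation":[[0,0,0],[0,0,0],[0,0,0],[0,0,0],[0,0,0.1],[0,0,0.2],[-0.05,-0.15,0.2],[0,-0.15,0.1]],"twist":[0,0,0,0,0,0,0,0]}' 100
python3 - <<'E'
from h import *
np.set_printoptions(precision=1,suppress=True)
c=snap('wrist','w14.png')
o=get_obs();print(o['tool_pos'],np.degrees(o['tcp_rot']),o['grip_width'],o['contact_force'],o['moment'],o['time'])
for l in ['cover_knob','cover_face','hinge_right','jaw_grip','neck_face','latch_grip','latch_pivot']:
    print(l,[(round(r['score'],2),tow(c,r['position'])) for r in spot_point('wrist',l)])
E
```

```text
time: 17.5
tool_pos: [581.4, 51.1, 255.3]
tcp_rot: [3.136, -0.016, 0.392]
contact_force: [-0.6, 0.5, -0.6]
grip_width: 55.7
[582.3  48.4 257.2] [179.5  -1.1  22.4] 55.8564257968723 [ 1.5 -1.6  2.2] [-0.1 -0.2  0. ] 17.55
cover_knob [(0.64, array([590.1,  96.4, 158.4]))]
cover_face [(0.77, array([585.5, 102.5, 133.4]))]
hinge_right [(0.63, array([585.8, 131.5, 193.7]))]
jaw_grip [(0.59, array([669.4, 161.7, 187.4]))]
neck_face []
latch_grip []
latch_pivot [(0.91, array([515.9,  43.2, 164. ]))]
```

View pics/w14.png

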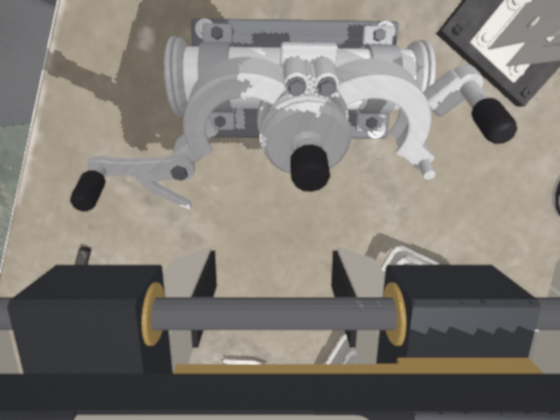

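```bash
cat > ov.py <<'E'
from h import *
import sys
def ov(cam,fn,P,a,K=5,W=150,H=115,du=0,dv=0):
    R=axes(a);c=snap(cam); im=cv2.cvtColor(c['img'],cv2.COLOR_RGB2BGR)
    big=cv2.resize(im,None,fx=K,fy=K,interpolation=cv2.INTER_CUBIC)
    for z,r,col in ((7,32,(0,255,0)),(44,13,(0,0,255)),(0,32,(255,255,0)),(20,13,(0,165,255))):
        q=[proj(c,P+R@np.array([r*np.cos(t),r*np.sin(t),z])) for t in np.linspace(0,2*np.pi,60)]
        cv2.polylines(big,[((np.array(q)+.5)*K).astype(np.int32)],True,col,1)
    u,v=proj(c,P+R@np.array([0,0,20.]));x0=int(max(0,(u-W/2+du)*K));y0=int(max(0,(v-H/2+dv)*K))
    cv2.imwrite('pics/'+fn,big[y0:y0+H*K,x0:x0+W*K])
E
python3 - <<'E'
from ov import *
ov('wrist','ov1.png',np.array([582.5,108,133.5]),np.radians(112.2))
E
```

```text
(no output)
```

View pics/ov1.png

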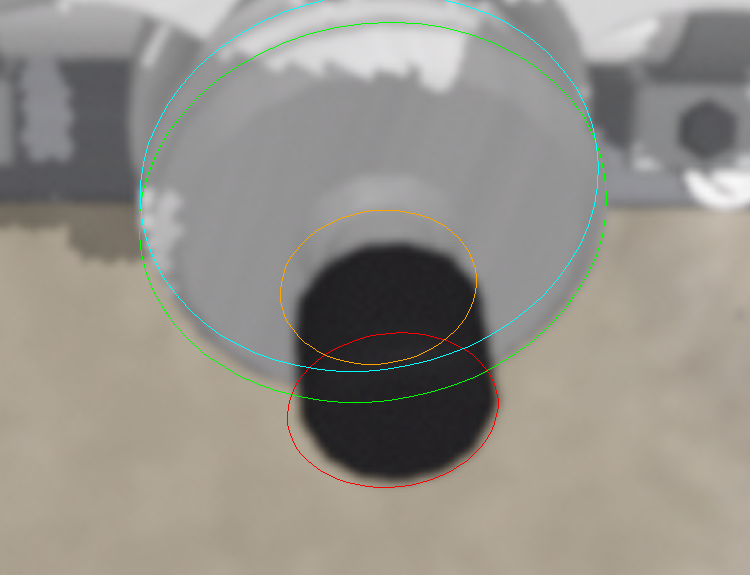

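Run:
```python
from ov import *
ov('scene','ov2.png',np.array([582.5,108,133.5]),np.radians(112.2),K=6,W=120,H=90)
ov('top','ov3.png',np.array([582.5,108,133.5]),np.radians(112.2),K=6,W=120,H=90)
```

```text
(no output)
```

View pics/ov2.png

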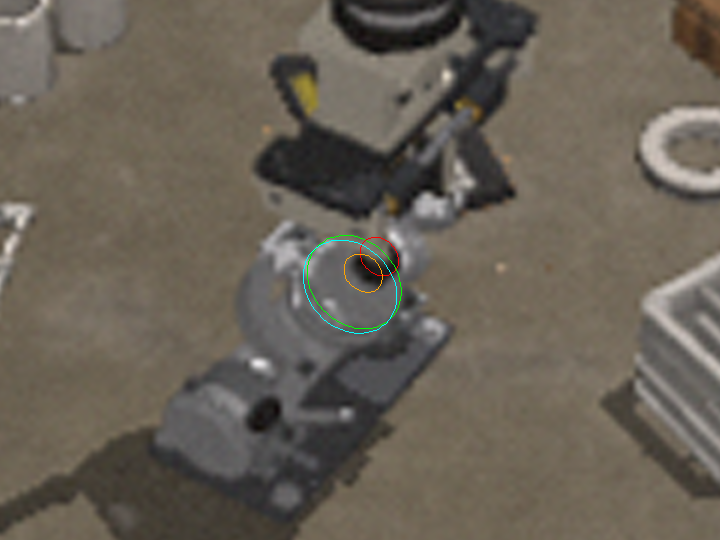

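View pics/ov3.png

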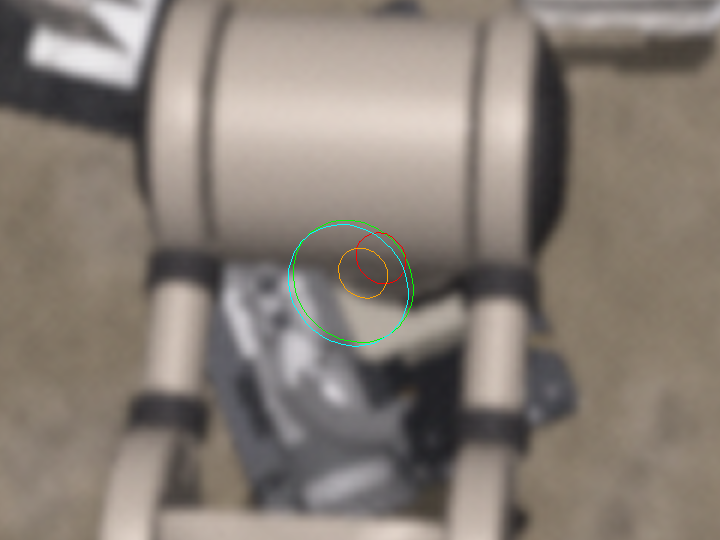

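```bash
python3 -m handwheel '{"translation":[[0.03,0.13,0],[0.03,0.13,-0.1],[0,0,-0.1],[0,0,-0.06],[0,0,0],[0,0,0],[0,0,0],[0,0,0]],"twist":[0,0,0,0,0,0,0,0]}' 255
python3 - <<'E'
from h import *
np.set_printoptions(precision=1,suppress=True)
c=snap('wrist','w15.png')
o=get_obs();print(o['tool_pos'],np.degrees(o['tcp_rot']),o['grip_width'],o['contact_force'],o['moment'],o['time'])
E
```

```text
time: 19.05
tool_pos: [590.1, 94.1, 208.9]
tcp_rot: [3.139, -0.011, 0.392]
contact_force: [0.3, -0.2, 0.2]
grip_width: 0.2
[590.1  94.1 208.9] [179.8  -0.6  22.5] 0.4324548381460073 [-0.   0.6  0.5] [ 0.  -0.1 -0. ] 19.1
```

View pics/w15.png

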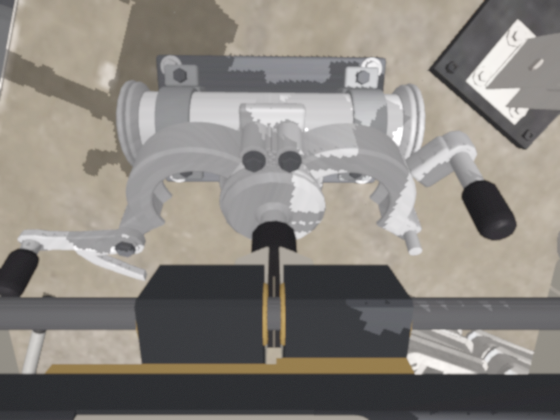

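```bash
python3 -m handwheel '{"translation":[[0.01,-0.03,-0.03],[0,0,-0.03],[0,0,-0.03],[0,0,-0.03],[0,0,-0.03],[0,0,-0.03],[0,0,-0.03],[0,0,-0.03]],"twist":[0,0,0,0,0,0,0,0]}' 255
python3 - <<'E'
from h import *
np.set_printoptions(precision=1,suppress=True)
c=snap('wrist','w16.png')
o=get_obs();print(o['tool_pos'],np.degrees(o['tcp_rot']),o['grip_width'],o['contact_force'],o['moment'],o['time'])
E
```

```text
time: 20.1
tool_pos: [593.4, 88.1, 194.9]
tcp_rot: [3.128, -0.03, 0.394]
contact_force: [-9.8, -2.5, 27.3]
grip_width: 0.7
[593.4  88.1 194.9] [179.2  -1.7  22.6] 0.08284885932301737 [-10.3  -1.2  26.6] [-0.2  1.7  0. ] 20.15
```

View pics/w16.png

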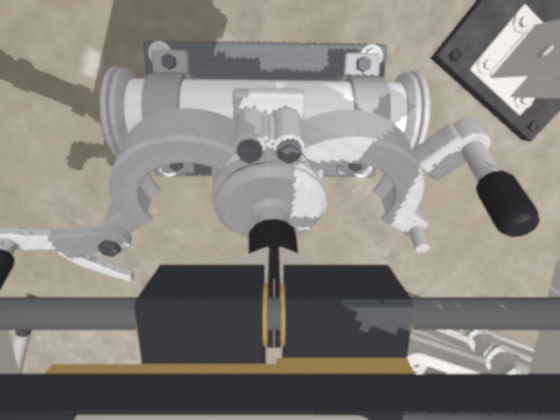

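```bash
python3 -m handwheel '{"translation":[[0,0,0.2],[0,0,0.2],[0.1,0.08,0.05],[0.1,0.08,0],[0.1,0.1,0],[0.1,0.1,0],[0.1,0.1,0],[0,0,0]],"twist":[0,0.118,0.118,0.118,0.118,0.118,0.118,0.1]}' 144
python3 - <<'E'
from h import *
np.set_printoptions(precision=1,suppress=True)
c=snap('wrist','w17.png')
o=get_obs();print(o['tool_pos'],np.degrees(o['tcp_rot']),o['grip_width'],o['contact_force'],o['moment'],o['time'])
for cam in ['wrist','scene','top']:
  if cam!='wrist': c=snap(cam,cam+'17.png')
  for l in ['cover_knob','cover_face','hinge_right','jaw_grip','latch_grip','latch_pivot']:
    print(cam,l,[(round(r['score'],2),tow(c,r['position'])) for r in spot_point(cam,l)][:3])
E
```

```text
time: 21.15
tool_pos: [669.8, 159.6, 263.8]
tcp_rot: [3.126, -0.03, 1.687]
contact_force: [0.3, -0.2, -0.1]
grip_width: 40.0
[669.5 159.1 263.8] [179.1  -1.7  97. ] 39.98513139457704 [-1.  -1.5 -0.2] [ 0.  -0.1  0. ] 21.2
wrist cover_knob [(0.88, array([591.2,  90.8, 160.6]))]
wrist cover_face [(0.88, array([584.6, 107.3, 132.2]))]
wrist hinge_right [(0.56, array([583.1, 134.8, 194.3]))]
wrist jaw_grip [(0.85, array([668.1, 157.5, 189.6]))]
wrist latch_grip []
wrist latch_pivot [(0.59, array([589.5,  94.2, 161.8]))]
scene cover_knob [(0.76, array([ 499.7, -211.6,   40.7])), (0.75, array([596.6,  88.3, 161.2])), (0.71, array([584.6, 107.2, 133.6]))]
scene cover_face [(0.74, array([ 443.1, -457. ,   13.9])), (0.55, array([ 540.2, -325.1,   10.5])), (0.54, array([ 502. , -210.8,   11.1]))]
scene hinge_right [(0.96, array([586.6, 135. , 197.2])), (0.54, array([ 421.8, -180.1,    4.7]))]
scene jaw_grip [(0.8, array([673.7, 162.5, 192.7]))]
scene latch_grip [(0.39, array([468. ,  19.9, 162.4])), (0.25, array([589.8, 110.6, 138. ])), (0.16, array([519. ,  42.3, 165.1]))]
scene latch_pivot [(0.52, array([670.8, 160.9, 192.7])), (0.51, array([519.2,  42.8, 166.1]))]
top cover_knob [(0.72, array([ 494.4, -209.8,   43.2])), (0.59, array([590.1,  93.5, 158.2])), (0.59, array([ 443.4, -453.5,   44.3]))]
top cover_face [(0.81, array([ 445.1, -456. ,   10.1])), (0.57, array([582.6, 109.9, 129.7])), (0.55, array([ 494.9, -215. ,    7.2]))]
top hinge_right [(0.58, array([582.5, 129.4, 190. ]))]
top jaw_grip [(0.59, array([670.8, 160.8, 190.9]))]
top latch_grip [(0.76, array([459.7,  28.8, 161.9])), (0.66, array([446.2, 369.6,  -2.5]))]
top latch_pivot [(0.56, array([514.4,  49.7, 160.2]))]
```

View pics/w17.png

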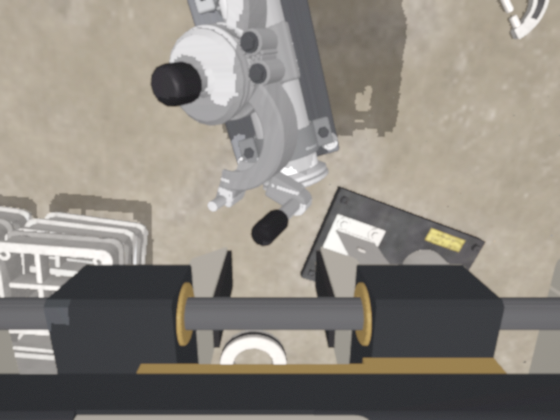

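```bash
python3 -m handwheel '{"translation":[[0.006,0.01,-0.12],[0,0,-0.12],[0,0,-0.1],[0,0,-0.06],[0,0,0],[0,0,0],[0,0,0],[0,0,0]],"twist":[0.1,0,0,0,0,0,0,0]}' 120
python3 - <<'E'
from h import *
np.set_printoptions(precision=1,suppress=True)
c=snap('wrist','w18.png')
o=get_obs();print(o['tool_pos'],np.degrees(o['tcp_rot']),o['grip_width'],o['contact_force'],o['moment'],o['time'])
E
```

```text
time: 23.2
tool_pos: [671.2, 160.1, 205.4]
tcp_rot: [3.121, -0.029, 1.842]
contact_force: [-0.2, -0.5, -0.7]
grip_width: 48.5
[671.2 160.1 205.4] [178.8  -1.7 105.5] 48.6581919030612 [-0.4 -0.3  0.4] [ 0.1 -0.1 -0. ] 23.25
```

View pics/w18.png

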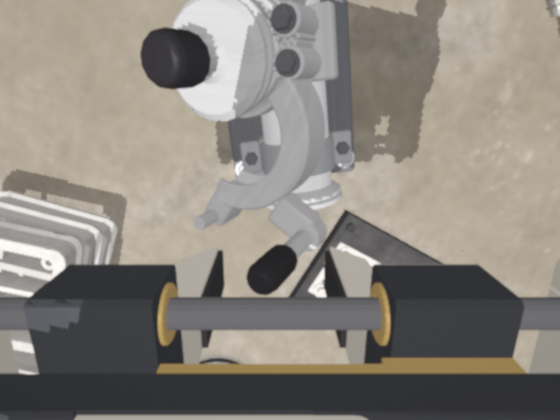

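Run:
```python
from h import *
c=snap('wrist');o=get_obs();t=o['tool_pos']
for P in [t-[0,0,3],t-[0,0,22],t-[0,0,15],(670.3,160.7,190.2),(668,158,190)]: print(np.round(proj(c,P)))
y=o['tcp_rot'][2];ty=np.array([np.sin(y),-np.cos(y),0])
for s in (-9.5,9.5): print(s,np.round(proj(c,t-[0,0,22]+s*ty)))
print([(r['score'],tow(c,r['position'])) for r in spot_point('wrist','jaw_grip')])
```

```text
[274. 288.]
[273. 267.]
[274. 274.]
[275. 273.]
[271. 267.]
-9.5 [273. 250.]
9.5 [273. 285.]
[(0.67, array([669.09158821, 162.5217606 , 188.81126997]))]
```

Run:
```python
from h import *
np.set_printoptions(precision=1,suppress=True)
R=axes(np.radians(112.2));P0=np.array([670.3,160.7,190.2]);g0=R@pts(.895,1.5)['jaw_grip']
prev=None
for j in np.arange(.895,-.01,-.1279):
    g=R@pts(j,1.5)['jaw_grip']; D=g-g0
    print(round(j,2),P0+D, 'step/150',None if prev is None else np.round((g-prev)/150,3), 'dir',None if prev is None else np.degrees(np.arctan2((g-prev)[1],(g-prev)[0]))+180)
    prev=g
print(P0-g0)
```

```text
0.9 [670.3 160.7 190.2] step/150 None dir None
0.77 [672.9 151.1 184.5] step/150 [ 0.  -0.1 -0. ] dir 105.24876968949702
0.64 [674.1 141.2 179. ] step/150 [ 0.  -0.1 -0. ] dir 96.86934605817763
0.51 [673.9 131.1 173.6] step/150 [-0.  -0.1 -0. ] dir 88.64493518236253
0.38 [672.2 121.  168.6] step/150 [-0.  -0.1 -0. ] dir 80.63836658816122
0.26 [669.1 111.  163.9] step/150 [-0.  -0.1 -0. ] dir 72.88944095934164
0.13 [664.7 101.4 159.7] step/150 [-0.  -0.1 -0. ] dir 65.41435921170918
-0.0 [659.   92.2 156. ] step/150 [-0.  -0.1 -0. ] dir 58.20834994766915
[585.2 109.1 132.7]
```

```bash
python3 -m handwheel '{"translation":[[0.01,-0.035,0],[0.01,-0.035,0],[0.018,-0.065,-0.038],[0.008,-0.066,-0.037],[-0.001,-0.067,-0.036],[-0.011,-0.067,-0.034],[0,0,0],[0,0,0]],"twist":[0,0,-0.05,-0.09,-0.09,-0.09,0,0]}' 120
python3 - <<'E'
from h import *
np.set_printoptions(precision=1,suppress=True)
c=snap('wrist','w19.png')
o=get_obs();print(o['tool_pos'],np.degrees(o['tcp_rot']),o['grip_width'],o['contact_force'],o['moment'],o['time'])
print([(r['score'],tow(c,r['position'])) for r in spot_point('wrist','jaw_grip')])
E
```

```text
time: 24.35
tool_pos: [676.4, 107.2, 183.0]
tcp_rot: [3.123, -0.031, 1.327]
contact_force: [-0.5, -1.1, -0.4]
grip_width: 48.8
[676.4 107.2 183. ] [178.9  -1.8  76. ] 48.7944873810865 [ 0.8  0.3 -0.4] [ 0.1 -0.2 -0. ] 24.4
[(0.63, array([672.1, 123.3, 171. ]))]
```

View pics/w19.png

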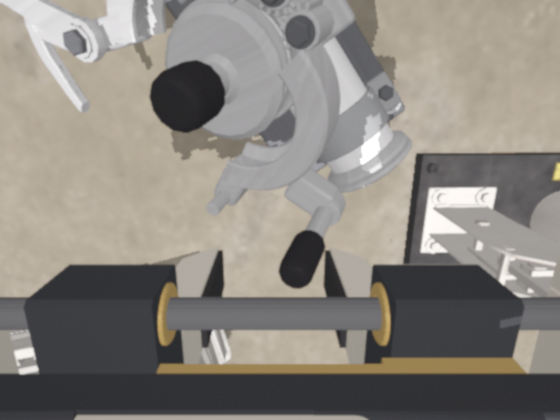

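```bash
python3 -m handwheel '{"translation":[[-0.035,-0.06,-0.03],[-0.035,-0.06,-0.028],[-0.035,-0.06,-0.026],[-0.035,-0.05,-0.02],[-0.02,-0.03,-0.005],[-0.015,-0.025,0],[-0.015,-0.025,0],[0,0,0]],"twist":[-0.05,-0.05,-0.05,0,0,0,0,0]}' 120
python3 - <<'E'
from h import *
np.set_printoptions(precision=1,suppress=True)
c=snap('wrist','w20.png')
o=get_obs();print(o['tool_pos'],np.degrees(o['tcp_rot']),o['grip_width'],o['contact_force'],o['moment'],o['time'])
print([(r['score'],tow(c,r['position'])) for r in spot_point('wrist','jaw_grip')])
E
```

```text
time: 25.45
tool_pos: [656.8, 73.0, 167.9]
tcp_rot: [3.107, -0.061, 1.102]
contact_force: [0.8, -0.7, 0.0]
grip_width: 48.5
[656.6  72.9 168. ] [178.   -3.4  63.1] 48.587502445141894 [ 2.8  2.  -0.9] [ 0.4 -0.7 -0.1] 25.5
[(0.76, array([656.8,  88.4, 157.8]))]
```

View pics/w20.png

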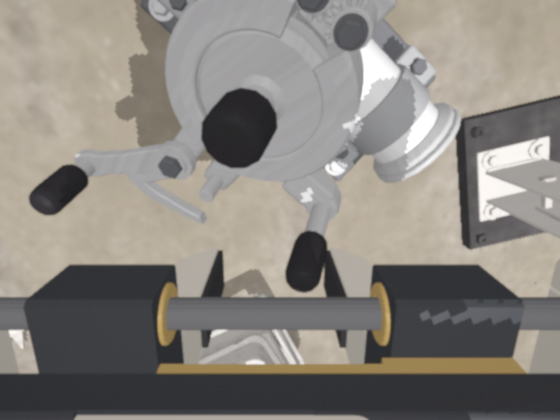

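```bash
python3 -m handwheel '{"translation":[[-0.02,-0.035,0],[-0.03,-0.05,0],[-0.03,-0.05,0],[-0.03,-0.05,0],[-0.03,-0.05,0],[-0.03,-0.05,0],[-0.03,-0.05,0],[-0.03,-0.05,0]],"twist":[0,0,0,0,0,0,0,0]}' 120
python3 - <<'E'
from h import *
np.set_printoptions(precision=1,suppress=True)
c=snap('wrist','w21.png')
o=get_obs();print(o['tool_pos'],np.degrees(o['tcp_rot']),o['grip_width'],o['contact_force'],o['moment'],o['time'])
print([(r['score'],tow(c,r['position'])) for r in spot_point('wrist','jaw_grip')])
E
```

```text
time: 26.55
tool_pos: [654.2, 69.8, 166.5]
tcp_rot: [3.073, -0.176, 1.116]
contact_force: [26.2, 32.8, -17.6]
grip_width: 48.5
[654.2  69.8 166.5] [176.1 -10.1  63.9] 48.91651317510807 [ 26.   33.3 -15.5] [ 4.7 -4.1 -0.4] 26.6
[(0.78, array([657.6,  91.5, 152.9]))]
```

View pics/w21.png

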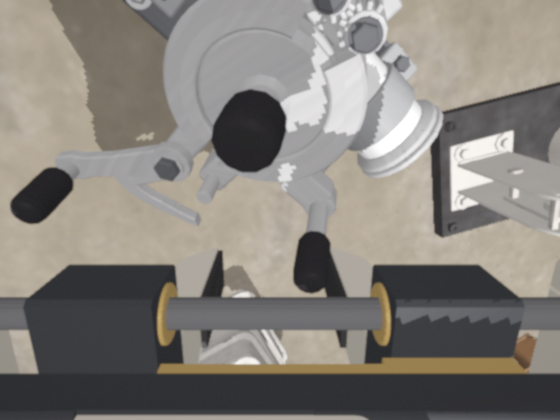

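```bash
python3 -m handwheel '{"translation":[[0.03,0.05,0.02],[0.03,0.03,0.02],[0,0,0.15],[0,0,0.2],[0,0,0.2],[0,0,0.1],[0,0,0],[0,0,0]],"twist":[0,0,0,0,0,0,0,0]}' 120
python3 - <<'E'
from h import *
np.set_printoptions(precision=1,suppress=True)
c=snap('wrist','w22.png')
o=get_obs();print(o['tool_pos'],np.degrees(o['tcp_rot']),o['grip_width'],o['contact_force'],o['moment'],o['time'])
for cam in ['wrist','scene','top']:
  if cam!='wrist': c=snap(cam,cam+'22.png')
  for l in ['cover_knob','cover_face','jaw_grip','latch_grip','latch_pivot']:
    print(cam,l,[(round(r['score'],2),tow(c,r['position'])) for r in spot_point(cam,l)][:3])
R=axes(np.radians(112.2));P0=np.array([585.,108.5,132.5])
for l in [1.5,1.25,1,.75,.5,.25,0]: print(l,P0+R@pts(0,l)['latch_grip'])
print(P0+R@pts(0,0)['jaw_grip'],P0+R@pts(0,0)['latch_pivot'])
E
```

```text
time: 27.65
tool_pos: [660.0, 78.6, 273.2]
tcp_rot: [3.078, -0.167, 1.119]
contact_force: [-0.3, -0.8, -0.5]
grip_width: 48.6
[660.1  78.6 273.1] [176.3  -9.6  64.1] 48.608445410523714 [-0.1 -0.4  0.7] [ 0.  -0.1 -0. ] 27.7
wrist cover_knob [(0.56, array([591.2,  93.5, 160.8]))]
wrist cover_face [(0.78, array([580.7, 104.3, 132.1]))]
wrist jaw_grip [(0.91, array([655.6,  91.4, 152.2])), (0.37, array([588.6,  94.9, 163.6]))]
wrist latch_grip [(0.82, array([580.6,  -4.9, 123.3]))]
wrist latch_pivot [(0.97, array([598.6,  42.6, 147.3])), (0.37, array([586. , 131.6, 193.1]))]
scene cover_knob [(0.85, array([ 448.9, -454.6,   41.3])), (0.69, array([ 500. , -209.1,   43.8])), (0.6, array([596.6,  93. , 160.3]))]
scene cover_face [(0.81, array([ 502.4, -212.8,   11.6])), (0.79, array([ 540.1, -323.6,    9.2])), (0.55, array([ 448.6, -452.3,   13.9]))]
scene jaw_grip [(0.67, array([660.3,  90.9, 160.7])), (0.64, array([601.1,  40.8, 145.5]))]
scene latch_grip [(0.63, array([584.2,  -8.3, 125.4]))]
scene latch_pivot [(0.55, array([601.8,  41.2, 147.4]))]
top cover_knob [(0.82, array([ 443. , -452.7,   44.7])), (0.69, array([ 535.5, -329.2,   47.3])), (0.56, array([591.3,  93.6, 155.5]))]
top cover_face [(0.85, array([ 442.4, -454.6,    8.4])), (0.76, array([ 500.5, -214.6,    7.4])), (0.69, array([ 536.1, -320.8,   10.4]))]
top jaw_grip [(0.62, array([657.6,  92.6, 158.6])), (0.22, array([ 414.4, -173.6,    0. ]))]
top latch_grip [(0.43, array([576.8,  -2.6, 120.1])), (0.43, array([ 416.8, -175.2,   -1.4]))]
top latch_pivot [(0.42, array([598.8,  48.6, 142.6]))]
1.5 [579.4  -5.1 121.5]
1.25 [592.8  -6.9 117.6]
1 [606.7  -5.7 115.2]
0.75 [620.1  -1.4 114.6]
0.5 [632.3   5.7 115.7]
0.25 [642.4  15.1 118.5]
0 [649.9  26.2 122.9]
[658.8  91.6 155.9] [599.8  43.2 142.9]
```

View pics/w22.png

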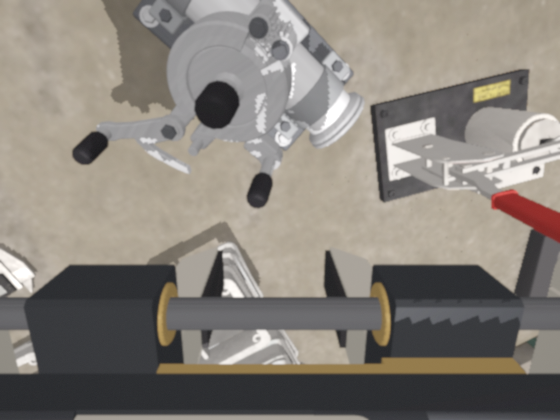

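```bash
python3 -m handwheel '{"translation":[[-0.08,-0.1,0],[-0.1,-0.1,0],[-0.1,-0.1,-0.05],[-0.1,-0.1,-0.1],[-0.08,-0.08,-0.1],[-0.08,-0.08,-0.1],[0,0,-0.1],[0,0,0]],"twist":[-0.1,-0.1,-0.1,-0.1,-0.1,-0.1,-0.1,0]}' 120
python3 - <<'E'
from h import *
np.set_printoptions(precision=1,suppress=True)
c=snap('wrist','w23.png')
o=get_obs();print(o['tool_pos'],np.degrees(o['tcp_rot']),o['grip_width'],o['contact_force'],o['moment'],o['time'])
for l in ['latch_grip','latch_pivot','jaw_grip']:
    print(l,[(round(r['score'],2),tow(c,r['position'])) for r in spot_point('wrist',l)][:3])
from scipy.spatial.transform import Rotation as S
print(S.from_euler('xyz',o['tcp_rot']).as_matrix())
E
```

```text
time: 29.55
tool_pos: [576.9, -7.5, 205.6]
tcp_rot: [3.074, -0.171, -0.013]
contact_force: [0.0, 0.1, -0.0]
grip_width: 48.5
[577.3  -7.6 206.4] [176.1  -9.9  -0.7] 48.656402658218795 [ 0.4 -0.1  0.1] [ 0. -0. -0.] 29.6
latch_grip [(0.9, array([580.9,  -6.3, 125. ]))]
latch_pivot [(0.82, array([598.3,  46.3, 145.3]))]
jaw_grip [(0.75, array([658.9,  88.1, 155.9]))]
[[ 1.  -0.   0.2]
 [-0.  -1.  -0.1]
 [ 0.2  0.1 -1. ]]
```

View pics/w23.png

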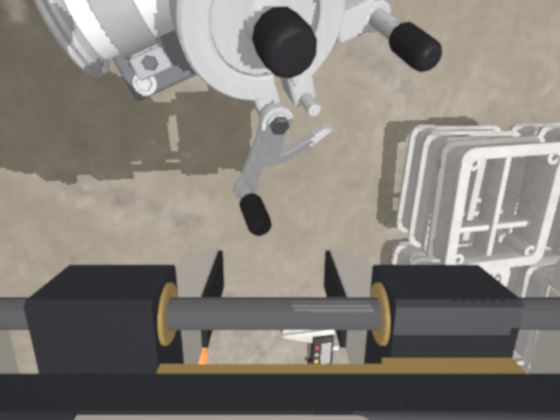

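```bash
python3 -m handwheel '{"translation":[[0.01,0.014,-0.15],[0,0,-0.15],[0,0,-0.12],[0,0,-0.06],[0,0,0],[0,0,0],[0,0,0],[0,0,0]],"twist":[0,0,0,0,0,0,0,0]}' 120
python3 - <<'E'
from h import *
np.set_printoptions(precision=1,suppress=True)
c=snap('wrist','w24.png')
o=get_obs();print(o['tool_pos'],np.degrees(o['tcp_rot']),o['grip_width'],o['contact_force'],o['moment'],o['time'])
for l in ['latch_grip','latch_pivot']:
    print(l,[(round(r['score'],2),tow(c,r['position'])) for r in spot_point('wrist',l)][:3])
E
```

```text
time: 30.75
tool_pos: [583.4, -6.3, 139.6]
tcp_rot: [3.073, -0.186, -0.005]
contact_force: [-0.7, 0.1, -0.4]
grip_width: 48.4
[583.4  -6.3 139.6] [176.  -10.6  -0.3] 48.69956093524554 [-1.1 -0.6  0.2] [ 0.  0. -0.] 30.8
latch_grip [(0.69, array([578.2,  -6.3, 121.1]))]
latch_pivot [(0.95, array([598.2,  42.5, 148.9]))]
```

View pics/w24.png

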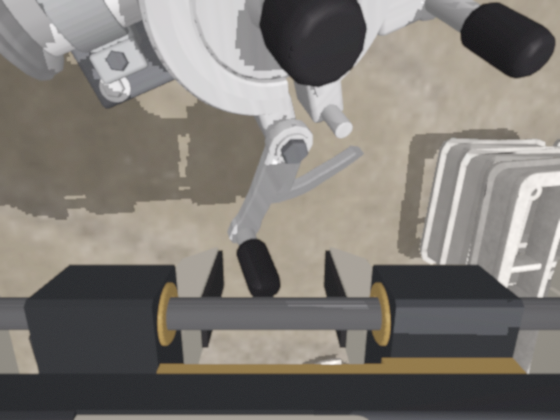

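```bash
python3 -m handwheel '{"translation":[[0.02,0,-0.035],[0.03,0,0],[0.045,-0.006,-0.013],[0.045,-0.006,-0.013],[0.046,0.004,-0.008],[0.046,0.004,-0.008],[0.04,0.012,-0.002],[0,0,0]],"twist":[0,0,0,0,0.04,0.04,0.04,0]}' 120
python3 - <<'E'
from h import *
np.set_printoptions(precision=1,suppress=True)
c=snap('wrist','w25.png')
o=get_obs();print(o['tool_pos'],np.degrees(o['tcp_rot']),o['grip_width'],o['contact_force'],o['moment'],o['time'])
for l in ['latch_grip','latch_pivot','jaw_grip']:
    print(l,[(round(r['score'],2),tow(c,r['position'])) for r in spot_point('wrist',l)][:3])
E
```

```text
time: 31.9
tool_pos: [626.5, -4.9, 124.9]
tcp_rot: [3.074, -0.182, 0.188]
contact_force: [-0.5, 0.1, 0.6]
grip_width: 48.9
[626.3  -5.  125. ] [176.1 -10.4  10.8] 48.62126069295771 [-0.2  0.4  0.1] [-0.  0.  0.] 31.95
latch_grip [(0.84, array([614.4,  -4.4, 117.2]))]
latch_pivot [(0.65, array([599.4,  42.4, 146.5]))]
jaw_grip [(0.8, array([657.5,  91.9, 152.2]))]
```

View pics/w25.png

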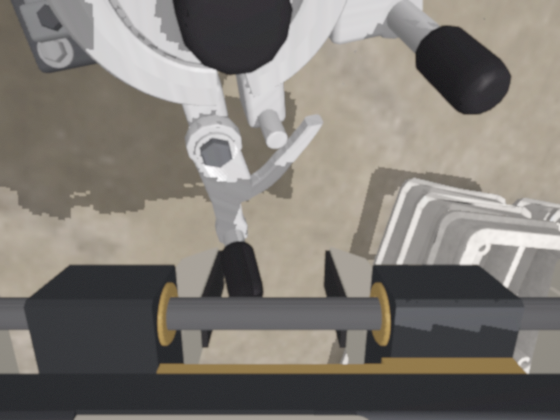

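```bash
python3 -m handwheel '{"translation":[[0.045,0.012,0.004],[0.045,0.018,0.006],[0.04,0.024,0.01],[0.04,0.026,0.012],[0.034,0.032,0.014],[0.034,0.034,0.014],[0,0,0],[0,0,0]],"twist":[0.03,0.04,0.05,0.05,0.03,0,0,0]}' 120
python3 - <<'E'
from h import *
np.set_printoptions(precision=1,suppress=True)
c=snap('wrist','w26.png')
o=get_obs();print(o['tool_pos'],np.degrees(o['tcp_rot']),o['grip_width'],o['contact_force'],o['moment'],o['time'])
for l in ['latch_grip','latch_pivot','jaw_grip']:
    print(l,[(round(r['score'],2),tow(c,r['position'])) for r in spot_point('wrist',l)][:3])
E
```

```text
time: 33.1
tool_pos: [660.0, 17.7, 133.6]
tcp_rot: [3.075, -0.177, 0.506]
contact_force: [0.3, -0.4, 0.5]
grip_width: 48.9
[660.   17.7 133.6] [176.2 -10.2  29. ] 48.73322134385086 [ 0.7 -0.2  0.4] [ 0. -0. -0.] 33.15
latch_grip []
latch_pivot []
jaw_grip [(0.77, array([656.2,  92.1, 153.2]))]
```

View pics/w26.png

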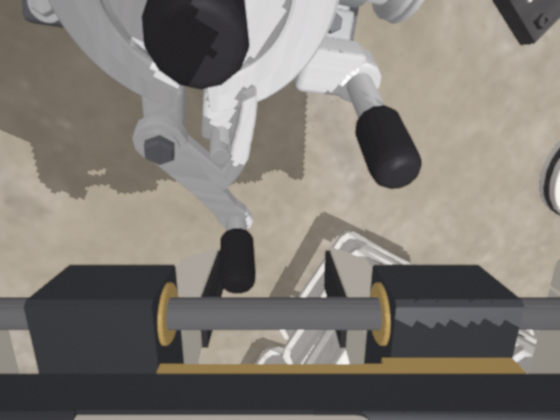

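```bash
python3 -m handwheel '{"translation":[[0.02,0.04,0.012],[0.02,0.045,0.012],[0.02,0.04,0.005],[0.015,0.03,0],[0.015,0.03,0],[0.015,0.03,0],[0,0,0],[0,0,0]],"twist":[0,0,0,0,0,0,0,0]}' 120
python3 - <<'E'
from h import *
np.set_printoptions(precision=1,suppress=True)
c=snap('wrist','w27.png')
o=get_obs();print(o['tool_pos'],np.degrees(o['tcp_rot']),o['grip_width'],o['contact_force'],o['moment'],o['time'])
for l in ['latch_grip','latch_pivot','jaw_grip']:
    print(l,[(round(r['score'],2),tow(c,r['position'])) for r in spot_point('wrist',l)][:3])
E
```

```text
time: 34.3
tool_pos: [664.1, 26.5, 134.8]
tcp_rot: [3.057, -0.127, 0.509]
contact_force: [-0.4, -0.6, 0.4]
grip_width: 48.6
[664.2  26.7 134.8] [175.2  -7.3  29.2] 48.25418157411876 [-1.  -1.7 -0.1] [-0.3  0.2 -0. ] 34.35
latch_grip [(0.57, array([646.4,  24.2, 125.7]))]
latch_pivot []
jaw_grip [(0.61, array([656.8,  91.3, 157.6]))]
```

View pics/w27.png

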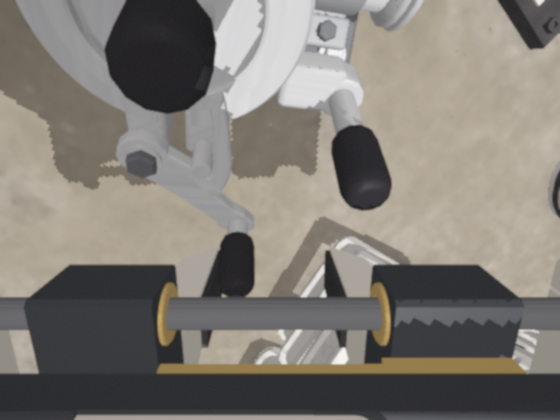

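```bash
python3 -m handwheel '{"translation":[[0.025,0.045,0.003],[0.03,0.05,0.003],[0.03,0.05,0.003],[0.03,0.05,0],[0.03,0.05,0],[0,0,0],[0,0,0],[0,0,0]],"twist":[0,0,0,0,0,0,0,0]}' 120
python3 - <<'E'
from h import *
np.set_printoptions(precision=1,suppress=True)
c=snap('wrist','w28.png')
o=get_obs();print(o['tool_pos'],np.degrees(o['tcp_rot']),o['grip_width'],o['contact_force'],o['moment'],o['time'])
for l in ['latch_grip','latch_pivot','jaw_grip']:
    print(l,[(round(r['score'],2),tow(c,r['position'])) for r in spot_point('wrist',l)][:3])
E
```

```text
time: 35.5
tool_pos: [665.0, 27.1, 132.4]
tcp_rot: [3.035, -0.046, 0.509]
contact_force: [-0.8, -2.7, 0.9]
grip_width: 48.7
[664.9  27.1 132.4] [173.9  -2.6  29.2] 48.42687936405319 [-1.  -2.8  0.7] [-0.4  0.2  0. ] 35.55
latch_grip [(0.69, array([649.7,  25.3, 128. ]))]
latch_pivot [(0.3, array([656.6,  90.3, 154.7]))]
jaw_grip [(0.96, array([658.4,  90. , 155.3]))]
```

View pics/w28.png

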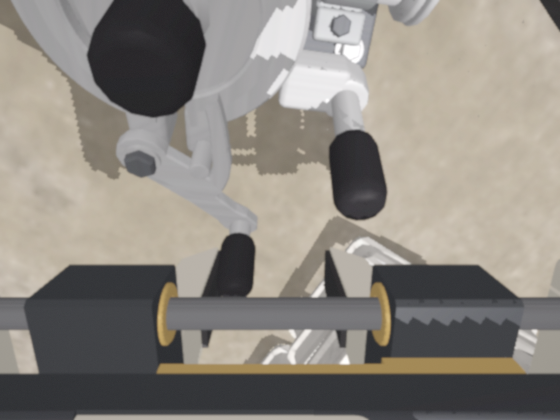

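```bash
python3 -m handwheel '{"translation":[[-0.04,-0.025,0.01],[-0.02,-0.01,0.02],[0,0,0.12],[0,0,0.2],[-0.1,-0.1,0.2],[-0.15,-0.2,0.2],[-0.15,-0.2,0.1],[0,0,0]],"twist":[0,0,0,0,0,0,0,0]}' 120
python3 - <<'E'
from h import *
np.set_printoptions(precision=1,suppress=True)
c=snap('wrist','w29.png')
o=get_obs();print(o['tool_pos'],np.degrees(o['tcp_rot']),o['grip_width'],o['contact_force'],o['moment'],o['time'])
for cam in ['wrist','scene','top']:
  if cam!='wrist': c=snap(cam,cam+'29.png')
  for l in ['cover_knob','cover_face','jaw_grip','latch_grip','latch_pivot','hinge_right']:
    print(cam,l,[(round(r['score'],2),tow(c,r['position'])) for r in spot_point(cam,l) if r['score']>.3 and tow(c,r['position'])[1]>-50][:3])
E
```

```text
time: 36.7
tool_pos: [593.7, -51.7, 265.7]
tcp_rot: [3.035, -0.052, 0.512]
contact_force: [0.4, -0.4, 0.6]
grip_width: 48.5
[594.2 -50.7 265. ] [173.9  -3.   29.4] 48.21766785678427 [-0.4  1.1  0.9] [ 0.1 -0.1  0. ] 36.75
wrist cover_knob []
wrist cover_face []
wrist jaw_grip []
wrist latch_grip [(0.59, array([649.9,  24.5, 126.8]))]
wrist latch_pivot [(0.63, array([599.5,  42.8, 147. ])), (0.31, array([655.9,  91.2, 155.9]))]
wrist hinge_right []
scene cover_knob [(0.42, array([595.2,  89.2, 159.2]))]
scene cover_face [(0.43, array([588.7, 109.4, 137.1]))]
scene jaw_grip []
scene latch_grip [(0.38, array([652.7,  21.2, 128.5]))]
scene latch_pivot [(0.47, array([603.1,  41.2, 144.1]))]
scene hinge_right [(0.69, array([586.6, 133.9, 195.3])), (0.53, array([597.3,  89. , 158.3]))]
top cover_knob [(0.54, array([585.8,  95.5, 156.9]))]
top cover_face [(0.56, array([585.7, 105.5, 132.5]))]
top jaw_grip [(0.81, array([660.8,  91.9, 156.1]))]
top latch_grip []
top latch_pivot []
top hinge_right [(0.77, array([582.4, 130.5, 190.5]))]
```

View pics/w29.png

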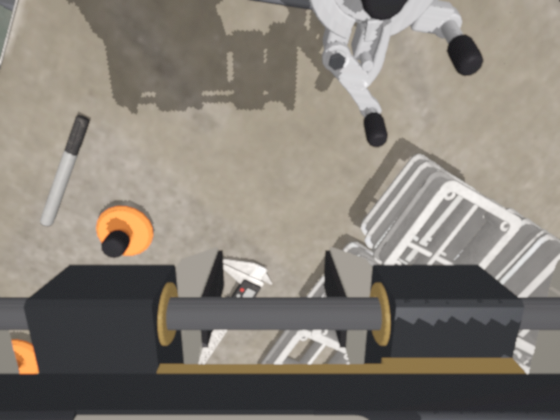

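```bash
python3 -m handwheel '{"translation":[[0.05,0.1,0.05],[0.05,0.1,0],[0.0,0.1,0],[0,0.05,0],[0,0,0],[0,0,0],[0,0,0],[0,0,0]],"twist":[0,0,0,0,0,0,0,0]}' 120
python3 - <<'E'
from h import *
np.set_printoptions(precision=1,suppress=True)
from ov import ov
ov('wrist','ov4.png',np.array([585,108.5,132.5]),np.radians(112.2),K=5,W=160,H=120,dv=15)
c=snap('wrist','w30.png')
for l in ['cover_knob','cover_face','jaw_grip','latch_grip','latch_pivot','hinge_right']:
    print(l,[(round(r['score'],2),tow(c,r['position'])) for r in spot_point('wrist',l) if r['score']>.3][:3])
print(get_obs()['contact_force'],get_obs()['time'])
E
```

```text
time: 38.75
tool_pos: [610.1, 6.6, 271.5]
tcp_rot: [3.037, -0.05, 0.515]
contact_force: [0.4, -0.9, 0.5]
grip_width: 48.4
cover_knob [(0.9, array([ 499.1, -212.1,   44. ])), (0.89, array([591.6,  94.8, 158.9]))]
cover_face [(0.59, array([586.3, 102.9, 135.4]))]
jaw_grip [(0.84, array([657.3,  93.1, 154.7]))]
latch_grip [(0.72, array([649.3,  23.9, 125.4]))]
latch_pivot [(0.65, array([647.5,  25.3, 122.9]))]
hinge_right [(0.57, array([648.4,  27.1, 124.1]))]
[ 0.2 -1.1  1. ] 39.15
```

View pics/ov4.png

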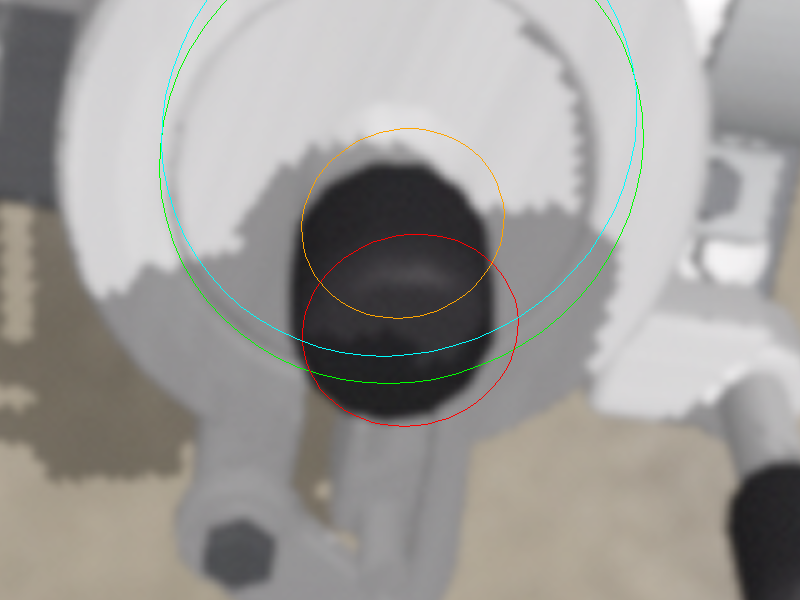

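View pics/w30.png

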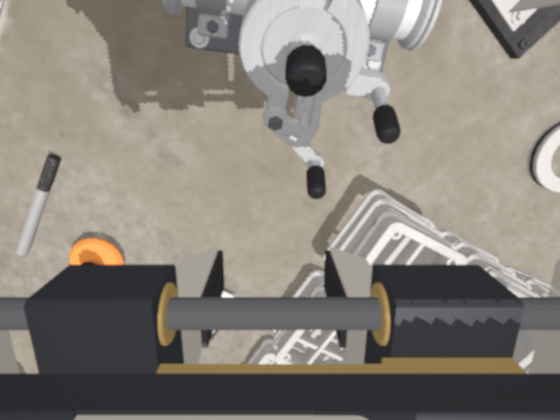

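```bash
python3 -c "
from plant import *
print(close_job())"
```

```text
the job is handed in; nothing more can be done
None
```

The strainer is closed and I handed the job in at about 39 s, with the gripper clear and touching nothing. No verdict is reported, so the result rests on my own checks.

**What I did**
- **Cover:** I gripped the silver cover by its knob and set its flange on the upper rim of the neck. It then tipped 30° in the grip as I lowered it, and I pressed it home from above with about 27 N.
- **Ring:** I pushed the clamp ring shut with the open fingers around its post. It ended solidly against its stop, with about 45 N on the fingers.
- **Latch:** I swung the latch over the catch pin the same way until it would move no further.

**What the last checks showed**

| Point | Seen at (mm) | Expected when shut (mm) |
|---|---|---|
| Jaw post | (657, 93, 155) | (659, 92, 156) |
| Latch post | (649, 24, 125) | (650, 26, 123) |
| Latch pivot, one step earlier | (599.5, 43, 147) | (600, 43, 143) |

- **Cover angle:** After pressing, the network points put the cover's axis at about 32°, against 30° for the neck. The ring then closed round it, which an unseated cover would have blocked.
- **Other objects:** The arm never came near the micrometer, caliper or marker. I did not measure them again at the end.

**What disagreed**
- The knob looks slightly shorter in the pictures than my overlay of a seated cover predicts. I put this down to rounded edges and the 2 mm calibration.
- In the last picture the network put the latch pivot and the hinge on the latch post, so I ignored those two readings.
- The first try at seating went too far down the slope and I backed it off. After the hard pushes the tool was tilted by up to 10°, which did no harm.
- The tolerance on the ring being shut is about 2.7 mm at the post, close to the accuracy of the measurement.

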